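# Hold back the belt grinder's tension arm for a belt change

## Task

The blue bench belt grinder lies without its belt. Pull its black lock knob straight up until it snaps out to its stop and stays there, then swing the orange tension arm by its red handle clockwise (seen from above), against its spring, all the way to its stop so a colleague can slip a new belt on. Finish while still holding the arm against the stop with the fingers (do not let go, the program ends holding), with the knob left out and without disturbing the loose things lying around.

Things in the scene. Friction and masses are not known exactly. Their poses are not given: they have to be found in the camera images.
- grinder: Blue base plate, 12 mm thick, fixed to the bench. Origin on the arm's pivot axis at bench level, z up, x and y along its edges (x -120 to 240, y -270 to 200 mm). On it: grey motor round (60, -200) mm, 124 mm high; contact wheels and steel platen at x 176 to 226, y -85 to 75 mm, 67 mm high; grey bridge over the arm's tail, along x, 142 by 30 mm, 65 mm high, under the lock knob.
- pivot_axis (a point): Point on the arm's vertical pivot axis, 118 mm above the bench (the height of the handle's grip point; the pivot hardware itself ends 59 mm above the bench).
- red_handle (a point): Grip point of the red handle: an upright round post, 22 mm in diameter, fixed on the end of the orange arm, 150 mm from the pivot axis. It stands 88 to 145 mm above the bench, on an aluminium idler wheel (62 mm in diameter, 44 to 88 mm above the bench). This point is on its axis, 118 mm above the bench, and moves with the arm.
- tension_arm (a joint): Angle of the tension arm about its vertical pivot, rad: 0 = rest, growing clockwise seen from above, to the stop (yellow post) at 0.90. At rest the arm points 112 degrees counter-clockwise from the grinder's x axis. A spring drives it back: about 6 N at the handle at rest, 14 N at the stop. Until the lock knob is out, a pin bars the arm after about 0.1 rad.
- knob_grip (a point): Grip point of the black lock knob: round, upright, 26 mm in diameter, 24 mm tall (82 to 106 mm above the bench when in), on a thin stem above the grey bridge. This point is on its axis, 10 mm under its top and 96 mm above the bench when in, and rises with it.
- lock_knob (a joint): How far the lock knob is pulled up, m: 0 = in (arm locked), 0.018 = out at its stop. It is pulled straight up. A spring pulls it in with about 3 to 5 N, and a ball detent makes the pull peak at about 15 N part-way; past 0.016 the detent holds it out when let go (it may settle back to 0.017). Released short of that it may stick or slip back, leaving the arm barred.
- spare_wheel: Loose aluminium ring standing on the grinder's plate, 52 mm in diameter, 40 mm tall; origin at its underside. To be left alone.
- socket: Loose steel socket standing on the grinder's plate, 26 mm in diameter, 34 mm tall; origin at its underside. To be left alone.
- can_red: Spray can with a red label, 66 mm in diameter, 190 mm tall, on the bench; origin at its underside. To be left alone.
- can_white: Spray can with a white label, 66 mm in diameter, 190 mm tall, on the bench; origin at its underside. To be left alone.
- nut_cup: Small steel bowl, 80 mm in diameter, 50 mm tall, on the bench; origin at its underside. To be left alone.
- spanner: Spanner lying on the bench. To be left alone.

How it is judged:
By the outcome, as a careful person would: the job done as asked, in the order asked, and still so for the second after the job is handed in, while the arm keeps its last pose, push and grip.
It also fails if it takes over 45 s, if anything falls off the work surface, if the arm or the gripper's body presses on something with over 40 N, if the wrist force passes 120 N, or if a joint passes its speed limit or range.

## Robot

A 6-joint arm with a two-finger parallel gripper is mounted at the origin on the work surface. World frame = base frame: x ahead of the robot, y to its left, z up, the work surface at z = 0. Lengths are in mm, angles in rad, forces in N, time in s.
With the tool pointing down it reaches from about 350 to 975 mm from the base axis. Payload 7.1 kg.
Tool frame: the origin (TCP) lies midway between the tips of the shut fingers; the grasp point (between the pads) lies 19 mm behind it (ctrl.grip_depth is the distance from the TCP to the grasp point, in mm); z points along the fingers, y is the line along which they close (so a half turn about z gives the same grasp; the last joint's range is limited). The gripper opens to 88 mm and grips with 3 to 60 N. Pads are 20 mm wide; open, the fingers measure 115 mm over their backs; the gripper's body (75 mm by 178 mm) begins 61 mm behind the grasp point.
Start: joints at [-1.181, 0.423, 1.63, -0, 1.089, -0.019], TCP at [248.458, -573.475, 222.675] pointing down, gripper open.
Joint ranges: [-3, 3], [-0.9, 2.11], [0.09, 2.58], [-1.31, 4.45], [0.11, 2.69], [-2.54, 2.54]. Speed limits (rad/s): [2.39, 2.39, 3.01, 3.14, 3.14, 3.14].

## Interface

Orientations are given as a rotation vector (axis times angle).
In Python, from workcell import ctrl, cams gives the robot as it stands.
- The arm moves only by the tool move_arm, never from a script. Its argument "steps" is a list of rows, each a list of 3 entries, a list of its own where there are three numbers: the shift along the tool's x, y, z in units of 25 mm (1.0 is 25 mm), then the turn about the tool's z in units of 5 degrees (1.0 is 5 degrees), then the closure, from 0 (fully open) to 1 (shut). A call has 1 to 20 rows; each row shifts and turns the commanded pose from where the row before left it, along the tool's axes as they then stand; what a row does not reach is not made up. A row lasts 1/12 s, in which the tool goes at most 41.7 mm and 7.16 degrees, less where a joint would pass 70% of its speed; a pose out of reach is approached as far as the arm can. A call is refused whole if a number of a shift passes 1 or a number of a turn 1, either way. A call with a gripper value outside its range is refused whole. The fingers move at their own pace and stop on an object; the grip force is fixed at half the most. Time passes only in rows, so rows that do not move let the fingers close. It gives the time, the measured TCP pose, the force, the opening and the grip force at its end, in the units of the state.
- ctrl.get_obs(): the state, without advancing time (a new reading comes with each control period).
- cams.get_image(name): name is "scene" or "top" or "wrist"; returns a dict with "image" (384x512x3 uint8, red, green, blue), "camera_matrix" (3x3 intrinsics, pixels), "k1" (the pictures are not rectified: a ray, as slopes to the right and down, at radius r is drawn at 1 + k1 r^2 times it, then the intrinsics apply), "xyz" and "rotation" of the camera in the world; the wrist camera has in their place "mount" (4x4, takes a point from camera to tool coordinates, whose origin is the TCP and whose axes are the flange's). Camera axes: x right, y down, z forward; pixel columns grow to the right and rows downward; lengths in mm; the calibration is good to about 2 mm. A picture is of the moment at which its call begins: read the wrist's pose just before it. There is no depth.
- ctrl.close_job(): hands the job in; it is judged then, once.
Trained networks look in the newest picture that a camera, given by its name, has taken for a name from the list of things; names that differ only in an ending like _2 or _b are one class to them, and where a whole thing is asked for, a point or a joint stands for the part that bears it (a point fixed in the world has none). Each returns a list of dicts, best first, with "p" (0 to 1); they miss things now and then, are a little off and sometimes report something else, mostly with a low value. They report only what shows in the picture. A call takes as long as a camera call.
- cams.boxes_of(camera, thing): "rect" ([centre column, centre row, width, height] in pixels, round what is visible of it).
- cams.cut_out(camera, thing): "pixels" (384x512 bool, what is visible of it) and "rect" ([centre column, centre row, width, height] in pixels, round what is visible of it).
The state is a dict: "t": time; "qpos": joint angles; "qvel": joint speeds; "joint_torque": joint torques, N m; "ee_pos": TCP position; "orientation": TCP orientation; "ft_force": force on the tool from outside, world axes, zero at the start; "moment": the same for the moment, N m; "width": finger opening in mm; "grasp_force": force on a finger pad.
Only numpy, scipy, OpenCV 4.12 (cv2) and the standard library are available. Lean on these libraries where they do the work, as an engineer would, in place of code of your own. Each camera call takes 0.05 s, during which the arm holds its last target. There are 200 camera calls.

## Working session

There is one attempt and no reset: what is moved stays moved. The work goes in short steps, Python scripts to look and compute and a tool call to move; the robot and the scene stay as the last step left them, time stands still between calls to the robot, and variables do not carry over. Pictures are saved under pics/ and viewed, at most 10 in all, crops included, and the job is handed in when it is done.

Besides the shell and the picture viewer there is one more tool, called after ">>>" in YAML: its name, and indented under it one key for each argument. move_arm: Moves the arm, as the interface text tells. Its arguments: {"type":"object","properties":{"steps":{"type":"array"}},"required":["steps"]}

```bash
mkdir -p pics; cat > h.py <<'E'
import numpy as np, cv2
from scipy.spatial.transform import Rotation as R
from workcell import ctrl, cams
def cam(name):
    o=ctrl.get_obs(); d=cams.get_image(name)
    if 'mount' in d:
        T=np.eye(4); T[:3,:3]=R.from_rotvec(o['orientation']).as_matrix(); T[:3,3]=o['ee_pos']
        M=T@np.array(d['mount']); d['xyz']=M[:3,3]; d['rotation']=M[:3,:3]
    return d
def ray(d,u,v):
    K=np.array(d['camera_matrix']); x=(u-K[0,2])/K[0,0]; y=(v-K[1,2])/K[1,1]
    s=np.array([x,y]); p=s.copy()
    for _ in range(30): p=s/(1+d['k1']*(p@p))
    return np.array(d['rotation'])@np.array([p[0],p[1],1.])
def atz(d,u,v,z):
    r=ray(d,u,v); c=np.array(d['xyz']); return c+r*(z-c[2])/r[2]
def proj(d,P):
    K=np.array(d['camera_matrix']); q=(np.array(P)-d['xyz'])@np.array(d['rotation']); p=q[:2]/q[2]
    p=p*(1+d['k1']*(p@p)); return np.array([p[0]*K[0,0]+K[0,2],p[1]*K[1,1]+K[1,2]])
E
python3 - <<'E'
from h import *
o=ctrl.get_obs(); print({k:np.round(v,3) for k,v in o.items()})
for n in ['scene','top','wrist']:
    d=cam(n); cv2.imwrite(f'pics/{n}0.png',d['image'][:,:,::-1]); print(n,np.round(d['xyz']),np.round(d['rotation'],2).tolist(),d['k1'])
    for t in ['red_handle','knob_grip','spare_wheel','socket','can_red','can_white','nut_cup','spanner','grinder']:
        b=cams.boxes_of(n,t)
        print(n,t,[(np.round(x['rect']).tolist(),round(x['p'],2)) for x in b[:2]])
E
```

```text
{'t': np.float64(0.0), 'qpos': array([-1.181,  0.424,  1.631,  0.   ,  1.089, -0.019]), 'qvel': array([-0.001, -0.001,  0.001, -0.001,  0.001,  0.   ]), 'joint_torque': array([-0.0000e+00, -5.4463e+01, -2.7367e+01,  6.4000e-02,  2.3000e-02,
       -0.0000e+00]), 'ee_pos': array([ 248.287, -572.97 ,  221.904]), 'orientation': array([-3.075, -0.637,  0.   ]), 'ft_force': array([ 0.741, -0.12 , -0.774]), 'moment': array([ 0.014,  0.   , -0.05 ]), 'grasp_force': np.float64(0.0), 'width': np.float64(87.557)}
scene [1077. -691.  998.] [-2.3, -0.79, 0.32] 0.007782870302918119
scene red_handle [([254.0, 181.0, 23.0, 84.0], 0.7), ([323.0, 193.0, 13.0, 21.0], 0.42)]
scene knob_grip [([323.0, 105.0, 24.0, 52.0], 0.39)]
scene spare_wheel [([322.0, 197.0, 13.0, 13.0], 0.6)]
scene socket [([356.0, 122.0, 27.0, 52.0], 0.59), ([196.0, 249.0, 7.0, 16.0], 0.43)]
scene can_red []
scene can_white [([354.0, 121.0, 27.0, 49.0], 0.82)]
scene nut_cup [([299.0, 113.0, 21.0, 21.0], 0.63)]
scene spanner [([87.0, 272.0, 28.0, 26.0], 0.72)]
scene grinder [([259.0, 227.0, 172.0, 176.0], 0.7)]
top [ 318.  -28. 169
[... 210 characters left out ...]
]
top can_red [([110.0, 190.0, 30.0, 28.0], 0.77), ([231.0, 196.0, 56.0, 38.0], 0.51)]
top can_white [([114.0, 152.0, 36.0, 30.0], 0.57), ([114.0, 221.0, 22.0, 22.0], 0.27)]
top nut_cup [([115.0, 222.0, 22.0, 20.0], 0.76), ([233.0, 193.0, 56.0, 42.0], 0.65)]
top spanner [([377.0, 240.0, 11.0, 48.0], 0.85)]
top grinder [([254.0, 172.0, 148.0, 114.0], 0.79), ([114.0, 151.0, 32.0, 28.0], 0.7)]
wrist [ 311. -546.  384.] [[0.4, -0.89, -0.23], [-0.92, -0.39, -0.1], [0.0, 0.25, -0.97]] 0.01334377585341459
wrist red_handle []
wrist knob_grip []
wrist spare_wheel []
wrist socket []
wrist can_red []
wrist can_white []
wrist nut_cup []
wrist spanner [([238.0, 72.0, 89.0, 139.0], 0.81)]
wrist grinder []
```

View pics/top0.png

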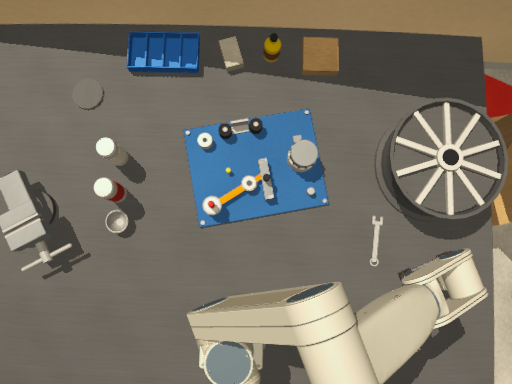

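View pics/scene0.png

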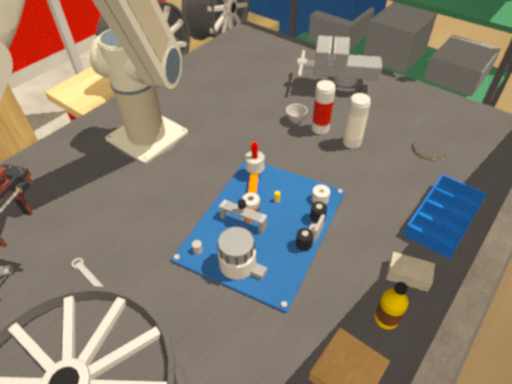

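The top view shows the grinder: handle at about (212,205), pivot (249,184), knob (267,178), yellow stop (228,170), spare wheel (205,140) and socket (311,191). The scene view shows the handle at about (254,150) and the knob at (242,204). The fixed cameras' rotations are rotation vectors, so I'll fix that and fit the grinder pose.

```bash
python3 - <<'E'
s=open('h.py').read()
s=s.replace("    return d\ndef ray","    d['rotation']=np.array(d['rotation'])\n    if d['rotation'].shape==(3,): d['rotation']=R.from_rotvec(d['rotation']).as_matrix()\n    return d\ndef ray",1)
s+='''
def g2w(g,P):
    c,s=np.cos(g[2]),np.sin(g[2]); return np.array([g[0]+c*P[0]-s*P[1],g[1]+s*P[0]+c*P[1],P[2]])
def arm(a,r=150,z=118):
    t=np.radians(112)-a; return [r*np.cos(t),r*np.sin(t),z]
'''
open('h.py','w').write(s)
E
cat > fit.py <<'E'
from h import *
from scipy.optimize import least_squares
D={n:cam(n) for n in ['top','scene']}
hd=np.array(D['top']['image']).astype(int)
plate={}
cor=[[-120,-270,12],[-120,200,12],[240,-270,12],[240,200,12]]
# corners from blue mask
obs=[]
for n,d in D.items():
    im=d['image'].astype(int); m=((im[...,2]>im[...,0]+60)&(im[...,2]>100)).astype(np.uint8)
    k,l,st,ce=cv2.connectedComponentsWithStats(m); 
    c0=(254,172) if n=='top' else (259,227)
    i=[i for i in range(1,k) if st[i,4]>1500 and np.hypot(*(ce[i]-c0))<50][0]
    h=cv2.convexHull(np.argwhere(l==i)[:,::-1].astype(np.float32)); q=cv2.minAreaRect(h)
    e=cv2.approxPolyDP(h,12,True)[:,0]; print(n,e.tolist())
    D[n]['e']=e
    rd=(im[...,0]>170)&(im[...,1]<60)&(im[...,2]<60); D[n]['rd']=np.argwhere(rd)[:,::-1]
    c1=(212,205) if n=='top' else (254,150)
    s=D[n]['rd']; s=s[np.hypot(*(s-c1).T)<15]; print(n,'red',s.mean(0),s.min(0),s.max(0)); D[n]['h']=s.mean(0)
def res(g):
    r=[]
    for n,d in D.items():
        for c in cor:
            p=proj(d,g2w(g,c)); e=d['e']-p; j=np.argmin((e**2).sum(1)); r+=list(e[j])
        z=145 if n=='top' else 118
        r+=list(proj(d,g2w(g,arm(0,z=z)))-d['h'])
    return np.array(r)
d=D['top']; a=atz(d,249,184,59); b=atz(d,212,205,145)
yaw=np.arctan2(b[1]-a[1],b[0]-a[0])-np.radians(112); print('init',a,b,np.linalg.norm((b-a)[:2]),yaw)
s=least_squares(res,[a[0],a[1],yaw],loss='soft_l1',x_scale=[1,1,.01]); g=s.x; print(g,np.round(res(g).reshape(-1,2),1).tolist())
np.save('g.npy',g)
print('handle',g2w(g,arm(0)),'end',g2w(g,arm(.9)))
for n,t,uv,z in [('top','knob',(267,178),106),('scene','knob',(242,204),106),('top','socket',(311,191),46),('top','spare',(205,140),52),('top','canr',(104,188),190),('top','canw',(106,146),190),('top','cup',(117,222),50)]:
    p=atz(D[n],*uv,z); c,s_=np.cos(g[2]),np.sin(g[2]); q=p[:2]-g[:2]; print(t,p.round(),'grinder',round(c*q[0]+s_*q[1]),round(-s_*q[0]+c*q[1]))
for n,(x0,y0,x1,y1) in {'top':(175,100,335,230),'scene':(170,130,350,310)}.items():
    f=4 if n=='top' else 3.3
    im=cv2.resize(D[n]['image'][y0:y1,x0:x1,::-1],None,fx=f,fy=f,interpolation=cv2.INTER_CUBIC)
    for P in cor+[arm(0,z=145),arm(0,z=88),arm(.9,z=118),[0,0,59]]:
        u=(proj(D[n],g2w(g,P))-[x0,y0]+.5)*f; cv2.circle(im,tuple(int(v) for v in u),3,(0,255,0),-1)
    cv2.imwrite(f'pics/{n}1.png',im)
E
python3 fit.py
```

```text
top [[328.0, 203.0], [200.0, 226.0], [184.0, 130.0], [308.0, 109.0]]
top red [211.33333333 204.08333333] [209 201] [213 206]
scene [[344.0, 191.0], [286.0, 311.0], [171.0, 260.0], [244.0, 162.0]]
scene red [254.35 149.75] [252 143] [256 157]
init [529.9930814  -49.83364714  59.        ] [446.53407856  70.63761883 145.        ] 146.55623862696854 0.22188537554975074
[ 5.34632202e+02 -5.15691073e+01  2.06741930e-01] [[-1.7, -0.7], [0.2, -1.7], [-1.6, 1.5], [0.9, 0.2], [-0.0, -0.5], [2.3, 0.2], [-1.3, 5.4], [-0.8, -0.7], [-1.0, 1.8], [-1.0, -0.2]]
handle [451.08903096  73.01234596 118.        ] end [580.28893906  91.31358021 118.        ]
knob [ 546. -110.  106.] grinder -1 -59
knob [ 560. -116.  106.] grinder 11 -69
socket [ 512. -268.   46.] grinder -66 -207
spare [684. 109.  52.] grinder 179 127
canr [488. 417. 190.] grinder 51 468
canw [625. 419. 190.] grinder 186 442
cup [387. 405.  50.] grinder -51 477
```

View pics/top1.png

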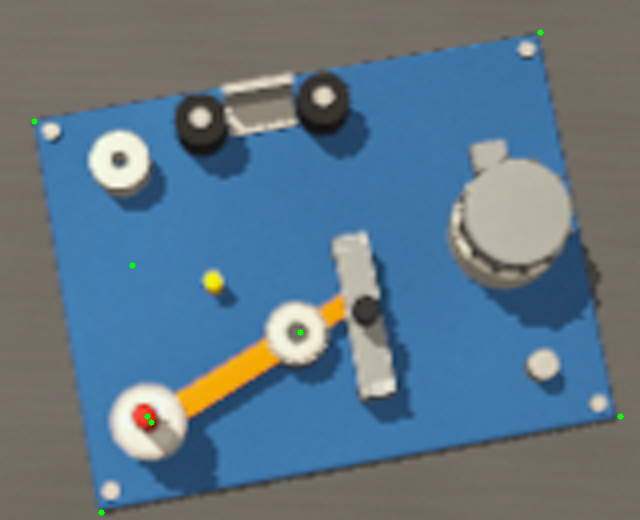

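View pics/scene1.png

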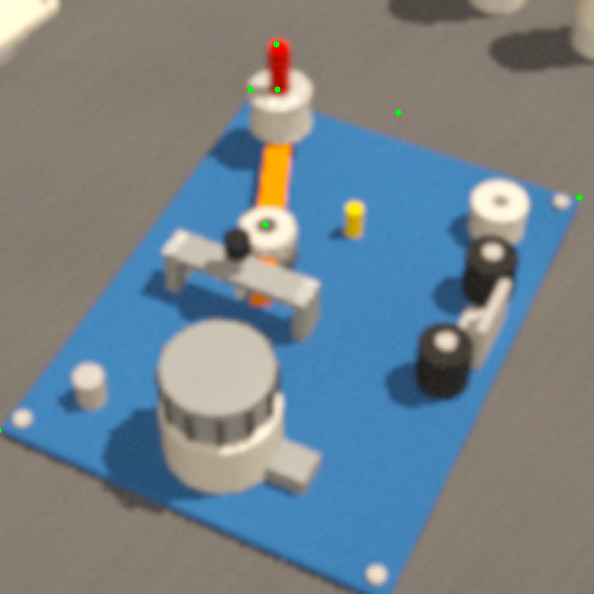

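The fit agrees with both views: the green dots land on the plate corners, pivot and handle, and the stop end falls beside the yellow post. The knob is near world (547,-111). I'll move above it for a close look.

>>> move_arm:
  steps:
    - [[0.97,-0.64,0],0,0]
    - [[0.97,-0.64,0],0,0]
    - [[0.97,-0.64,0],0,0]
    - [[0.97,-0.64,0],0,0]
    - [[0.97,-0.64,0],0,0]
    - [[0.97,-0.64,0],0,0]
    - [[0.97,-0.64,0],0,0]
    - [[0.97,-0.64,0],0,0]
    - [[0.97,-0.64,0],0,0]
    - [[0.97,-0.64,0],0,0]
    - [[0.97,-0.64,0],0,0]
    - [[0.97,-0.64,0],0,0]
    - [[0.97,-0.64,0],0,0]
    - [[0.97,-0.64,0],0,0]
    - [[0.97,-0.64,0],0,0]
    - [[0.97,-0.64,0],0,0]
    - [[0.97,-0.64,0],0,0]
    - [[0.97,-0.64,0],0,0]
    - [[0,0,0],0,0]

```text
t: 3.18
ee_pos: [536.9, -132.4, 222.9]
orientation: [-3.075, -0.642, -0.003]
ft_force: [0.3, -0.4, 0.2]
width: 87.9
grasp_force: 0.0
```

```bash
python3 - <<'E'
from h import *
o=ctrl.get_obs(); print(o['t'],o['ee_pos'],o['orientation'],o['ft_force'])
d=cam('wrist'); g=np.load('g.npy'); im=d['image'][:,:,::-1].copy()
for t in ['knob_grip','red_handle','socket']:
    print(t,[(np.round(x['rect'],1).tolist(),round(x['p'],2)) for x in cams.boxes_of('wrist',t)[:3]])
for P in [[0,0,59],arm(0,z=145),[0,-60,106]]:
    u=proj(d,g2w(g,P)); print(P,u); cv2.circle(im,tuple(int(v) for v in u),3,(0,255,0),-1)
cv2.imwrite('pics/w1.png',im)
E
```

```text
3.1833 [ 536.89084727 -132.41393313  222.94057425] [-3.07486171e+00 -6.42392977e-01 -2.97586269e-03] [ 0.26670541 -0.37228108  0.20579702]
knob_grip [([233.7, 161.1, 22.0, 25.2], 0.61)]
red_handle [([112.6, 165.4, 224.1, 82.8], 0.67)]
socket []
[0, 0, 59] [186.36052187 149.47342489]
[np.float64(-56.19098901238681), np.float64(139.07757818501813), 145] [-11.51308984 192.90936628]
[0, -60, 106] [237.23237993 167.92656024]
```

View pics/w1.png

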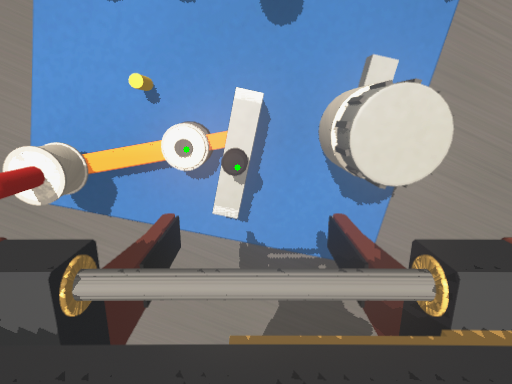

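The close view shows the knob at (234,161), the pivot at (185,147) and the handle's top off to the left. The predicted points are within a few pixels. Next I'll compute the knob position and the move.

```bash
cat > tool.py <<'E'
from h import *
def need(P):
    o=ctrl.get_obs(); T=R.from_rotvec(o['orientation']).as_matrix()
    return (T.T@(np.array(P)-o['ee_pos']))/25
E
python3 - <<'E'
from tool import *
d=cam('wrist'); m=cams.cut_out('wrist','knob_grip')[0]['pixels']
im=d['image'].astype(int).sum(2); yy,xx=np.mgrid[:384,:512]
k=(im<190)&(np.hypot(xx-234,yy-161)<22); 
for s in (m,k):
    (cx,cy),r=cv2.minEnclosingCircle(np.argwhere(s)[:,::-1].astype(np.float32)); c=np.argwhere(s)[:,::-1].mean(0)
    print(cx,cy,r,c,atz(d,*c,102),'radius mm',r*np.linalg.norm(atz(d,cx+1,cy,102)-atz(d,cx,cy,102)))
g=np.load('g.npy');p=atz(d,185,147,59);print('pivot',p,g)
K=atz(d,*c,102); print('need hover 140',need([K[0],K[1],140]),'grasp',need([K[0],K[1],77]),ctrl.get_obs()['qpos'])
E
```

```text
231.1641845703125 156.44775390625 13.984235763549805 [231.52504318 156.67530225] [ 551.15848299 -104.96627256  102.        ] radius mm 13.51683183176334
0.0 0.0 0.0 [nan nan] [nan nan nan] radius mm 0.0
pivot [533.67285103 -53.23426365  59.        ] [ 5.34632202e+02 -5.15691073e+01  2.06741930e-01]
need hover 140 [nan nan nan] grasp [nan nan nan] [-2.72029941e-01  3.15467480e-01  1.79438037e+00 -1.95704578e-04
  1.03202253e+00  8.91355670e-01]<stdin>:6: RuntimeWarning: Mean of empty slice.
  ret = um.true_divide(
```

```bash
python3 - <<'E'
from tool import *
d=cam('wrist'); im=d['image'].astype(int); print(im[161,220:250].tolist()[::3])
v=im.max(2); yy,xx=np.mgrid[:384,:512]
for th in (80,100,115):
    k=(v<th)&(np.hypot(xx-234,yy-161)<24); print(th,k.sum(),np.argwhere(k).min(0),np.argwhere(k).max(0)) if k.any() else 0
K=atz(d,235,161,103); print(K, need([K[0],K[1],135]))
E
```

```text
[[85, 79, 78], [91, 86, 84], [90, 85, 83], [89, 85, 83], [88, 84, 83], [86, 82, 83], [86, 82, 84], [75, 73, 75], [129, 126, 122], [74, 94, 125]]
80 83 [145 222] [170 244]
100 554 [144 219] [170 244]
115 568 [144 218] [176 244]
[ 548.71831828 -110.10641531  103.        ] [ 0.96397552 -0.7403559   3.50761102]
```

The image had shifted because the arm was still settling. The mask and threshold now agree on a knob centre of (231.5,157), about world (551,-105).

>>> move_arm:
  steps:
    - [[0.57,-0.45,0.5],0,0]
    - [[0.57,-0.45,0.75],0,0]
    - [[0,0,0.75],0,0]
    - [[0,0,0.75],0,0]
    - [[0,0,0.75],0,0]
    - [[0,0,0],0,0]
    - [[0,0,0],0,0]
    - [[0,0,0],0,0]

```text
t: 4.2
ee_pos: [552.1, -104.4, 136.1]
orientation: [3.076, 0.636, 0.001]
ft_force: [-0.7, 1.1, 0.2]
width: 87.7
grasp_force: 0.0
```

```bash
python3 - <<'E'
from tool import *
d=cam('wrist'); o=ctrl.get_obs(); print(o['t'],o['ee_pos'],o['orientation'])
m=cams.cut_out('wrist','knob_grip'); g=np.load('g.npy')
for x in m[:2]: print(x['p'],x['rect'])
v=d['image'].max(2)
im=d['image'][:,:,::-1].copy()
for z in (77,103):
    u=proj(d,o['ee_pos']*[1,1,0]+[0,0,z]); cv2.circle(im,tuple(int(a) for a in u),2,(0,255,0),-1); print(u)
c=m[0]['rect'][:2]
for z in (98,102,106): print(z,atz(d,*c,z), need([*atz(d,*c,z)[:2],77]))
cv2.imwrite('pics/w2.png',im)
E
```

```text
4.25 [ 552.42759239 -104.3362037   136.40796609] [3.07570838e+00 6.36359543e-01 2.70269097e-03]
0.6 [254.7, 212.4, 34.2, 40.0]
[254.2707653  203.17707427]
[254.38114419 214.13500807]
98 [ 552.12490746 -104.73521402   98.        ] [-0.02701413  0.0089316   2.38144381]
102 [ 553.37904893 -104.17201371  102.        ] [0.02797234 0.00816841 2.38154392]
106 [ 554.6331904  -103.60881339  106.        ] [0.08295881 0.00740523 2.38164404]
```

View pics/w2.png

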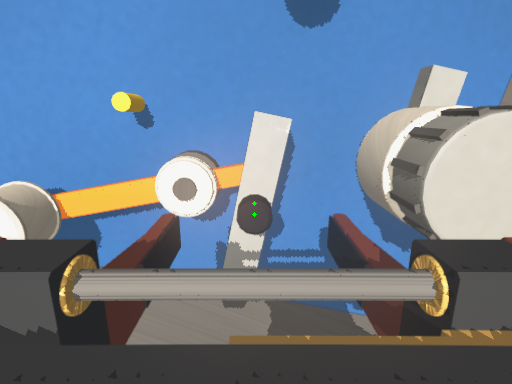

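The knob at (255,213) is centred between the fingers. Next I'll descend and close.

>>> move_arm:
  steps:
    - [[0,0,0.6],0,0]
    - [[0,0,0.6],0,0]
    - [[0,0,0.6],0,0]
    - [[0,0,0.5],0,0]
    - [[0,0,0],0,0]
    - [[0,0,0],0,0.5]
    - [[0,0,0],0,1]
    - [[0,0,0],0,1]
    - [[0,0,0],0,1]
    - [[0,0,0],0,1]
    - [[0,0,0],0,1]
    - [[0,0,0],0,1]
    - [[0,0,0],0,1]
    - [[0,0,0],0,1]

```text
t: 5.47
ee_pos: [551.7, -103.7, 77.7]
orientation: [-3.076, -0.638, -0.0]
ft_force: [0.2, -0.3, 0.7]
width: 31.5
grasp_force: 0.0
```

>>> move_arm:
  steps:
    - [[0,0,0],0,1]
    - [[0,0,0],0,1]
    - [[0,0,0],0,1]
    - [[0,0,0],0,1]

```text
t: 5.8
ee_pos: [552.2, -104.6, 77.8]
orientation: [3.075, 0.638, 0.001]
ft_force: [0.3, -4.6, -1.9]
width: 24.8
grasp_force: 30.0
```

>>> move_arm:
  steps:
    - [[0,0,-0.1],0,1]
    - [[0,0,-0.1],0,1]
    - [[0,0,-0.1],0,1]
    - [[0,0,-0.1],0,1]
    - [[0,0,-0.1],0,1]
    - [[0,0,-0.1],0,1]
    - [[0,0,-0.1],0,1]
    - [[0,0,0],0,1]
    - [[0,0,0],0,1]

```text
t: 6.55
ee_pos: [552.2, -104.6, 95.3]
orientation: [3.075, 0.638, 0.001]
ft_force: [2.2, -7.4, -4.4]
width: 25.2
grasp_force: 30.0
```

>>> move_arm:
  steps:
    - [[0,0,-0.05],0,1]
    - [[0,0,-0.05],0,1]
    - [[0,0,0],0,1]
    - [[0,0,0],0,1]

```text
t: 6.88
ee_pos: [551.9, -104.6, 96.0]
orientation: [3.075, 0.638, 0.0]
ft_force: [8.7, -6.8, -21.2]
width: 25.4
grasp_force: 30.0
```

The stop was felt: the pull jumped to 21 N at about 18 mm. I'll release, rise, and check the knob.

>>> move_arm:
  steps:
    - [[0,0,0.03],0,0.5]
    - [[0,0,0],0,0]
    - [[0,0,0],0,0]
    - [[0,0,0],0,0]
    - [[0,0,0],0,0]
    - [[0,0,0],0,0]
    - [[0,0,0],0,0]
    - [[0,0,-0.3],0,0]
    - [[0,0,-0.6],0,0]
    - [[0,0,-0.8],0,0]
    - [[0,0,-0.8],0,0]
    - [[0,0,-0.8],0,0]
    - [[0,0,-0.4],0,0]
    - [[0,0,0],0,0]
    - [[0,0,0],0,0]

```text
t: 8.13
ee_pos: [551.8, -103.7, 189.7]
orientation: [3.076, 0.638, 0.001]
ft_force: [0.9, -0.0, -0.5]
width: 87.9
grasp_force: 0.0
```

```bash
python3 - <<'E'
from tool import *
d=cam('wrist'); o=ctrl.get_obs(); print(o['t'],o['ee_pos'],o['orientation'],o['ft_force'],o['width'])
for x in cams.cut_out('wrist','knob_grip')[:2]: print(x['p'],x['rect'])
for z in (106,123,124): print(z,proj(d,[552.4,-104.5,z]))
p0,_=None,None
a=proj(d,[552.4+13,-104.5,106])-proj(d,[552.4-13,-104.5,106]); b=proj(d,[552.4+13,-104.5,124])-proj(d,[552.4-13,-104.5,124]); print('diam in',np.hypot(*a),'out',np.hypot(*b))
im=cv2.resize(d['image'][100:384,100:420,::-1],None,fx=2,fy=2); cv2.imwrite('pics/w3.png',im)
g=np.load('g.npy'); H=g2w(g,arm(0)); print('handle need',need([H[0],H[1],170]), 'yaw',np.degrees(g[2])+112)
E
```

```text
8.1833 [ 551.2253169  -103.63146204  188.87372789] [-3.07592956e+00 -6.37573460e-01  1.02218145e-03] [-0.2673679   0.02919532 -0.40865809] 87.70953595067955
0.88 [255.7, 199.1, 27.9, 32.6]
106 [255.1700014  194.87351947]
123 [255.29447013 200.47847525]
124 [255.30233164 200.83246617]
diam in 29.025589972831987 out 31.030967947708717
handle need [-0.85645287 -8.06749388  0.74432266] yaw 123.84544004716734
```

View pics/w3.png

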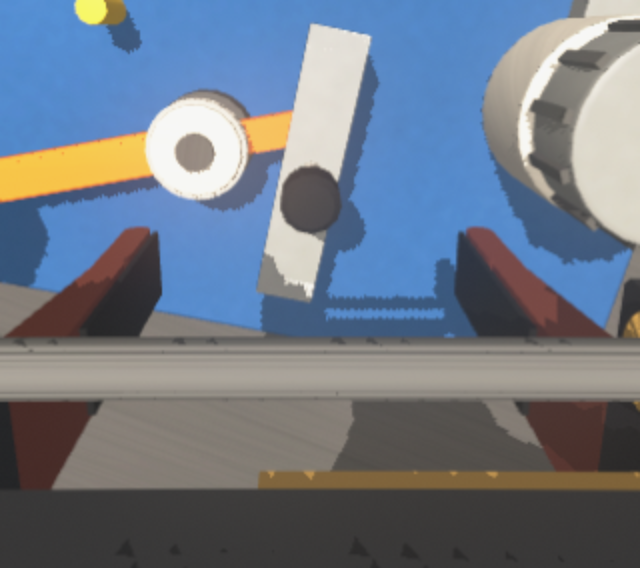

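The knob at (255.5,199.5) matches its raised position, with its shadow now apart from it, so it is staying out. Next I'll go above the handle and turn.

>>> move_arm:
  steps:
    - [[-0.1,-0.9,0],0,0]
    - [[-0.1,-0.9,0],0,0]
    - [[-0.1,-0.9,0],0,0]
    - [[-0.1,-0.9,0],0,0]
    - [[-0.1,-0.9,0],0,0]
    - [[-0.1,-0.9,0],0,0]
    - [[-0.1,-0.9,0],0,0]
    - [[-0.1,-0.9,0],0,0]
    - [[-0.1,-0.87,0],0,0]

```text
t: 8.98
ee_pos: [449.3, 73.2, 188.2]
orientation: [-3.076, -0.637, 0.004]
ft_force: [0.4, -0.3, -0.3]
width: 87.9
grasp_force: 0.0
```

>>> move_arm:
  steps:
    - [[0,0,0],-1,0]
    - [[0,0,0],-1,0]
    - [[0,0,0],-1,0]
    - [[0,0,0],-1,0]
    - [[0,0,0],-1,0]
    - [[0,0,0],-1,0]
    - [[0,0,0],-1,0]
    - [[0,0,0],-1,0]
    - [[0,0,0],-1,0]
    - [[0,0,0],-1,0]
    - [[0,0,0],-1,0]
    - [[0,0,0],-1,0]
    - [[0,0,0],-1,0]
    - [[0,0,0],-1,0]
    - [[0,0,0],-1,0]
    - [[0,0,0],-1,0]
    - [[0,0,0],-1,0]
    - [[0,0,0],-1,0]
    - [[0,0,0],-1,0]
    - [[0,0,0],-1,0]

```text
t: 10.65
ee_pos: [450.0, 72.4, 188.1]
orientation: [-1.482, -2.768, 0.002]
ft_force: [0.1, 0.0, 0.1]
width: 87.8
grasp_force: 0.0
```

>>> move_arm:
  steps:
    - [[0,0,0],0,0]
    - [[0,0,0],0,0]
    - [[0,0,0],0,0]

```text
t: 10.9
ee_pos: [450.5, 72.4, 188.8]
orientation: [-1.492, -2.764, 0.001]
ft_force: [1.4, 0.3, -0.3]
width: 88.0
grasp_force: 0.0
```

```bash
python3 - <<'E'
from tool import *
d=cam('wrist'); o=ctrl.get_obs(); print(o['t'],o['ee_pos'],o['orientation'],o['qpos'])
T=R.from_rotvec(o['orientation']).as_matrix(); print('yaw',np.degrees(np.arctan2(T[1,0],T[0,0])))
im=d['image'].astype(int); k=((im[...,0]>1.8*im[...,1])&(im[...,0]>120)&(im[...,2]<.5*im[...,0])&(im[...,1]<.42*im[...,0])).astype(np.uint8)
n,l,st,ce=cv2.connectedComponentsWithStats(k)
for i in range(1,n):
    if st[i,4]>60: print(st[i],ce[i])
for x in cams.cut_out('wrist','red_handle')[:2]: print(x['p'],x['rect'])
g=np.load('g.npy'); H=g2w(g,arm(0)); print('pred top',proj(d,[H[0],H[1],145]),'base',proj(d,[H[0],H[1],88]),need([H[0],H[1],99]))
cv2.imwrite('pics/w4.png',d['image'][:,:,::-1])
E
```

```text
10.95 [450.58739363  72.42103874 188.9762605 ] [-1.49133050e+00 -2.76418522e+00  8.26149127e-04] [ 1.33267784e-01  2.24742848e-01  2.01863715e+00  3.17122513e-05
  8.99142203e-01 -4.48026693e-01]
yaw 123.30457876506952
0.97 [257.0, 241.6, 64.8, 190.5]
pred top [253.37762217 208.6657721 ] base [253.51663499 189.33457631] [0.00914843 0.0272923  3.60489303]
```

View pics/w4.png

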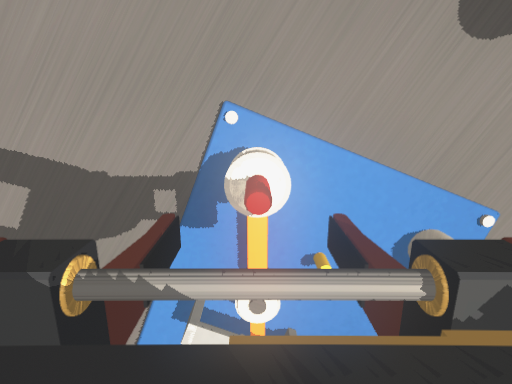

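The handle's top is at (258,202) and its foot near (258,187), a few millimetres off the prediction. I'll compute the correction.

```bash
python3 - <<'E'
from tool import *
d=cam('wrist'); im=d['image'].astype(int)
k=(im[...,0]>1.8*im[...,1])&(im[...,0]>90)&(im[...,1]<80); k[225:]=0; k[:,:200]=0; k[:,320:]=0
p=np.argwhere(k)[:,::-1]; print(len(p),p.min(0),p.max(0))
x0,y0=p.min(0);x1,y1=p.max(0); cx=(x0+x1)/2; r=(x1-x0)/2
print('width px',2*r, 22*np.linalg.norm(proj(d,[450,72,145])-proj(d,[451,72,145])))
T=atz(d,cx,y1-r+.5,145); B=atz(d,cx,y0+11,88); print(T,B)
for P in (T,B): print(need([P[0],P[1],99]))
g=np.load('g.npy'); v=T[:2]-g[:2]; print('r',np.hypot(*v),np.degrees(np.arctan2(v[1],v[0])))
pv=atz(d,257,305,59); print('pivot',pv,np.hypot(*(T-pv)[:2]))
E
```

```text
Traceback (most recent call last):
ValueError: zero-size array to reduction operation minimum which has no identity
```

```bash
python3 - <<'E'
from tool import *
d=cam('wrist'); im=d['image'].astype(int); print(im[204,246:272:3].tolist(), im[186:220:4,258].tolist())
k=(im[...,0]>im[...,1]*1.5+20)&(im[...,1]<1.2*im[...,2]+15); k[225:]=0; k[:,:215]=0; k[:,300:]=0
p=np.argwhere(k)[:,::-1]; print(len(p),p.min(0),p.max(0))
x0,y0=p.min(0);x1,y1=p.max(0); cx=(x0+x1)/2; r=(x1-x0)/2
print('width px',2*r, 22*np.linalg.norm(proj(d,[450,72,145])-proj(d,[451,72,145])))
T=atz(d,cx,y1-r+.5,145); B=atz(d,cx,y0+11,88); print(T,B)
for P in (T,B): print(need([P[0],P[1],99]))
g=np.load('g.npy'); v=T[:2]-g[:2]; print('r',np.hypot(*v),np.degrees(np.arctan2(v[1],v[0])))
pv=atz(d,257,305,59); print('pivot',pv,np.hypot(*(T-pv)[:2]))
E
```

```text
[[210, 82, 79], [214, 84, 81], [215, 86, 82], [215, 86, 82], [216, 88, 84], [216, 88, 84], [216, 89, 85], [216, 90, 86], [162, 86, 83]] [[163, 88, 84], [176, 88, 84], [219, 93, 88], [218, 91, 87], [216, 89, 84], [216, 87, 83], [215, 86, 82], [236, 165, 151], [247, 216, 99]]
850 [244 175] [271 213]
width px 27.0 29.404883969180375
[450.27174283  80.16219454 145.        ] [452.76993066  77.64682761  88.        ]
[0.26906502 0.15152961 3.61259539]
[0.13007435 0.17964393 3.61257894]
r 156.4283319358499 122.63541676696269
pivot [533.93041862 -45.08954933  59.        ] 150.621291248147
```

>>> move_arm:
  steps:
    - [[0.18,0.16,0.3],0,0]
    - [[0,0,0.6],0,0]
    - [[0,0,0.7],0,0]
    - [[0,0,0.7],0,0]
    - [[0,0,0.7],0,0]
    - [[0,0,0.5],0,0]
    - [[0,0,0],0,0.5]
    - [[0,0,0],0,1]
    - [[0,0,0],0,1]
    - [[0,0,0],0,1]
    - [[0,0,0],0,1]
    - [[0,0,0],0,1]
    - [[0,0,0],0,1]
    - [[0,0,0],0,1]
    - [[0,0,0],0,1]
    - [[0,0,0],0,1]
    - [[0,0,0],0,1]
    - [[0,0,0],0,1]

```text
t: 12.6
ee_pos: [450.8, 77.9, 101.9]
orientation: [-1.488, -2.766, 0.003]
ft_force: [-3.2, -3.5, 5.6]
width: 21.1
grasp_force: 30.0
```

>>> move_arm:
  steps:
    - [[-0.006,0.262,0],0.5,1]
    - [[-0.006,0.262,0],0.5,1]
    - [[-0.006,0.262,0],0.5,1]
    - [[-0.006,0.262,0],0.5,1]
    - [[-0.006,0.262,0],0.5,1]
    - [[-0.006,0.262,0],0.5,1]
    - [[-0.006,0.262,0],0.5,1]
    - [[-0.006,0.262,0],0.5,1]
    - [[0,0,0],0,1]
    - [[0,0,0],0,1]

```text
t: 13.43
ee_pos: [498.0, 98.6, 101.9]
orientation: [-1.945, -2.464, 0.005]
ft_force: [-6.5, -3.3, 9.4]
width: 21.4
grasp_force: 30.0
```

```bash
cat > st.py <<'E'
from tool import *
o=ctrl.get_obs(); T=R.from_rotvec(o['orientation']).as_matrix()
print(o['t'],o['ee_pos'],'yaw',np.degrees(np.arctan2(T[1,0],T[0,0])),'f tool',T.T@o['ft_force'],o['width'],o['grasp_force'])
v=o['ee_pos'][:2]-[534,-49]; print('r',np.hypot(*v),'ang',np.degrees(np.arctan2(v[1],v[0])))
E
python3 st.py
```

```text
13.4333 [497.97430679  98.61815239 101.88911124] yaw 103.44634720285099 f tool [-1.7497856  -7.12795029 -9.36617119] 21.41310728439063 30.008974898373708
r 151.95054947352185 ang 103.71475130065647
```

>>> move_arm:
  steps:
    - [[-0.006,0.262,0],0.5,1]
    - [[-0.006,0.262,0],0.5,1]
    - [[-0.006,0.262,0],0.5,1]
    - [[-0.006,0.262,0],0.5,1]
    - [[-0.006,0.262,0],0.5,1]
    - [[-0.006,0.262,0],0.5,1]
    - [[-0.006,0.262,0],0.5,1]
    - [[-0.006,0.262,0],0.5,1]
    - [[-0.006,0.262,0],0.5,1]
    - [[-0.006,0.262,0],0.5,1]
    - [[-0.006,0.262,0],0.5,1]
    - [[0,0,0],0,1]
    - [[0,0,0],0,1]

```text
t: 14.52
ee_pos: [568.7, 99.0, 101.9]
orientation: [-2.474, -1.93, 0.006]
ft_force: [-10.3, 3.6, 11.0]
width: 21.5
grasp_force: 30.0
```

```bash
python3 st.py
```

```text
14.5167 [568.66331774  99.03223269 101.9025451 ] yaw 75.9267001159811 f tool [  0.96545118 -10.91155484 -10.96323368] 21.499428808738436 30.015857531616348
r 152.03646770785033 ang 76.82103392214631
```

>>> move_arm:
  steps:
    - [[-0.003,0.13,0],0.25,1]
    - [[-0.003,0.13,0],0.25,1]
    - [[-0.003,0.13,0],0.25,1]
    - [[0,0,0],0,1]
    - [[0,0,0],0,1]

```text
t: 14.93
ee_pos: [577.5, 96.5, 101.9]
orientation: [-2.536, -1.848, 0.007]
ft_force: [-10.7, 4.5, 10.3]
width: 21.4
grasp_force: 30.0
```

```bash
python3 st.py
```

```text
14.9333 [577.54446749  96.53695156 101.85726836] yaw 72.18091338973069 f tool [  1.04303855 -11.61255848 -10.20751481] 21.449354253722003 30.01711537130177
r 151.9115694075306 ang 73.34288505002311
```

>>> move_arm:
  steps:
    - [[0,0.06,0],0.12,1]
    - [[0,0.06,0],0.12,1]
    - [[0,0,0],0,1]
    - [[0,0,0],0,1]

```text
t: 15.27
ee_pos: [580.4, 95.7, 101.9]
orientation: [-2.555, -1.822, 0.007]
ft_force: [-10.8, 3.9, 10.4]
width: 21.1
grasp_force: 30.0
```

```bash
python3 st.py
```

```text
15.2667 [580.3862475   95.65987598 101.89780072] yaw 70.99261415848979 f tool [  0.16911474 -11.59255243 -10.30648397] 21.051605870567048 30.016442039050162
r 151.91498832279024 ang 72.22117179152558
```

>>> move_arm:
  steps:
    - [[0,0.06,0],0.1,1]
    - [[0,0.06,0],0.1,1]
    - [[0,0,0],0,1]
    - [[0,0,0],0,1]

```text
t: 15.6
ee_pos: [581.0, 95.2, 101.8]
orientation: [-2.568, -1.797, 0.012]
ft_force: [-18.9, 8.8, 16.3]
width: 21.3
grasp_force: 30.0
```

```bash
python3 st.py
```

```text
15.6 [580.96328844  95.2014858  101.78987352] yaw 69.96224422113556 f tool [  1.77135804 -20.96464776 -16.11822028] 21.291452436769422 30.036173053085804
r 151.65625265271257 ang 71.96069676072602
```

>>> move_arm:
  steps:
    - [[0,0.03,0],0,1]
    - [[0,0,0],0,1]
    - [[0,0,0],0,1]
    - [[0,0,0],0,1]
    - [[0,0,0],0,1]

```text
t: 16.02
ee_pos: [581.0, 95.2, 101.8]
orientation: [-2.568, -1.797, 0.013]
ft_force: [-20.3, 9.4, 17.8]
width: 21.3
grasp_force: 30.1
```

```bash
python3 st.py; python3 - <<'E'
from tool import *
g=np.load('g.npy'); a=cam('top')['image'][90:240,90:335,::-1]; b=cam('scene')['image'][80:310,165:390,::-1]
cv2.imwrite('pics/end.png',np.hstack([cv2.resize(a,(400,245),interpolation=2),cv2.resize(b,(390,245*390//240),interpolation=2)[:245]]) if 0 else cv2.resize(b,None,fx=2.6,fy=2.6,interpolation=2))
E
```

```text
16.0167 [581.01418272  95.17202676 101.75485623] yaw 69.96107319062607 f tool [  1.83672204 -22.49998772 -17.52760363] 21.274612132726 30.050167199224234
r 151.64401299175867 ang 71.93896578590326
```

View pics/end.png

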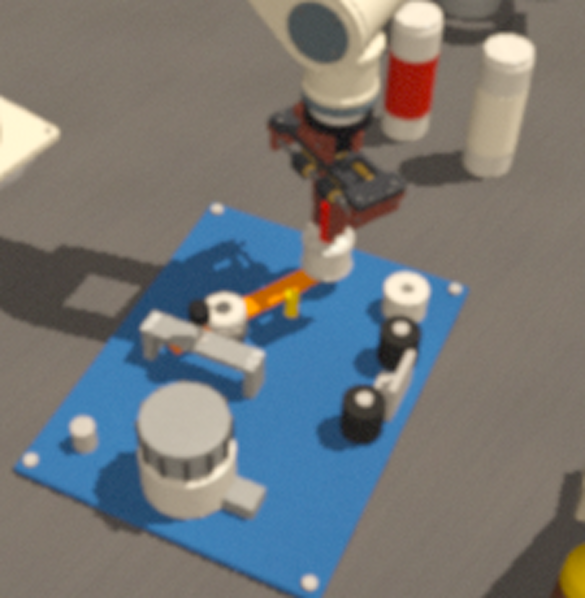

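The picture shows the arm against the yellow post at (291,302), the handle held at (325,220), the knob out at (202,312) and the loose things in place. The push is 22 N against a spring of about 14 N, so I'm handing in.

```bash
python3 -c "
from workcell import ctrl
print(ctrl.close_job())"
```

```text
the job is handed in; nothing more can be done
None
```

I pulled the lock knob out to its stop, where it stayed, then swung the tension arm clockwise to its stop and handed in with the fingers still holding it there; the last picture showed the loose things undisturbed.

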